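# Screw the filler cap back on the cleaning-fluid tank

### The arm

A 7-joint arm with a two-finger parallel gripper is mounted at the origin on a cart in front of the work surface, level with it; the furniture and walls round the work are solid. World frame = base frame: x ahead of the robot, y to its left, z up, the work surface at z = 0. Lengths are in m, angles in rad, forces in N, time in s.
With the tool pointing down it reaches from about 0.4 to 0.85 m from the base axis. Payload 10.4 kg.
Tool frame: the origin (TCP) lies on the centre line of the jaws, within the pads' length; the fingertips stand 11 mm ahead of it and the grasp point (between the pads) lies 8 mm behind it; z points along the fingers, y is the line along which they close (so a half turn about z gives the same grasp; the last joint's range is limited). The gripper opens to 87 mm and grips with 3 to 60 N. Pads are 19 mm wide; open, the fingers measure 117 mm over their backs; the gripper's body (75 mm by 190 mm) begins 51 mm behind the grasp point.
Start: joints at [-1.263, 0.332, -0.065, 1.46, 0.022, 1.35, -0.088], TCP at [0.203, 0.591, 0.234] pointing down, gripper open.
Joint ranges: [-2.6, 2.6], [-0.5, 2.12], [-1.47, 1.34], [0.16, 2.42], [-1.27, 4.41], [0.06, 2.06], [-2.6, 2.6]. Speed limits (rad/s): [2.22, 2.22, 2.79, 2.79, 3.14, 3.14, 3.14].

### API

Orientations are given as a unit quaternion [x, y, z, w].
In Python, from bench import r gives the robot as it stands.
- The arm moves only by the shell command python3 -m pendant 'ROWS' [OPENING] [FORCE]. ROWS is JSON, a list of rows, each a list of 4 numbers: the shift along the tool's x, y, z in m, then the turn about the tool's z in rad. A call has 1 to 8 rows; each row shifts and turns the commanded pose from where the row before left it, along the tool's axes as they then stand; what a row does not reach is not made up. A row lasts 1/12 s, in which the tool goes at most 41.7 mm and 7.16 degrees, less where a joint would pass 70% of its speed; a pose out of reach is approached as far as the arm can. A call with a gripper value outside its range is refused whole. OPENING is the opening, from 0 (shut) to 1 (fully open), set as the call begins (- or left out, the last holds). The fingers move at their own pace and stop on an object; FORCE is the grip in N (left out, the last holds). Time passes only in rows, so rows that do not move let the fingers close. It gives the time, the measured TCP pose, the force, the opening and the grip force at its end, in the units of the state.
- r.read_state(): the state, without advancing time (a new reading comes with each control period).
- r.camera(name): name is "scene" or "top" or "wrist"; returns a dict with "img" (480x640x3 uint8, red, green, blue), "camera_matrix" (3x3 intrinsics, pixels), "dist_coeffs" ([k1, k2, p1, p2, k3] as OpenCV has them; the pictures are not rectified), "xyz" and "attitude" of the camera in the world. Camera axes: x right, y down, z forward; pixel columns grow to the right and rows downward; lengths in m; the calibration is good to about 2 mm. A picture is of the moment at which its call begins. There is no depth.
- r.close_job(): hands the job in; it is judged then, once.
Trained networks look in the newest picture that a camera, given by its name, has taken for a name from the list of things; names that differ only in an ending like _2 or _b are one class to them, and where a whole thing is asked for, a point or a joint stands for the part that bears it (a point fixed in the world has none). Each returns a list of dicts, best first, with "score" (0 to 1); they miss things now and then, are a little off and sometimes report something else, mostly with a low value. They report only what shows in the picture. A call takes as long as a camera call. They do not tell look-alikes from the thing itself.
- r.outline_of(thing, camera): "mask" (480x640 bool, what is visible of it) and "bbox" ([centre column, centre row, width, height] in pixels, round what is visible of it).
The state is a dict: "time": time; "joint_positions": joint angles; "joint_vel": joint speeds; "joint_torque": joint torques, N m; "ee_pos": TCP position; "eef_rot": TCP orientation; "ft_force": force on the tool from outside, world axes, zero at the start; "torque": the same for the moment, N m; "width": finger opening in m; "grip_force": force on a finger pad.
Only numpy, scipy, OpenCV 4.12 (cv2) and the standard library are available. Lean on these libraries where they do the work, as an engineer would, in place of code of your own. Each camera call takes 0.05 s, during which the arm holds its last target. There are 200 camera calls.

### The job

Put the red cap lying on the bench back on the white tank's neck and screw it fully home, without cross-threading: set it on level, turn it backward (counter-clockwise from above) to find by feel where it drops into the thread starts, let it settle there a moment, then screw it clockwise until it stops, and let go. Work gently and without forcing it against the threads or stops in either direction, and leave the other things on the bench where they are.

Things in the scene. Friction and masses are not known exactly. Their poses are not given: they have to be found in the camera images.
- cap: Red plastic screw cap, loose, 70 to 120 g, standing open side down on the bench. Origin: centre of its underside (skirt's lower edge); z up its axis. Skirt 56 mm outside, 49 mm inside; roof's upper face at z = 25 mm. On the roof a flat upright grip bar, 50 mm long along the cap's x, 14 mm thick along its y, from z = 25 to 49 mm: pinch it across its y.
- cap_grip (a point): Point on the cap's axis 40 mm above its underside, inside the grip bar, 9 mm below the bar's top; axes as the cap's.
- cap_lugs (a point): Point on the cap's axis amid its four inner lugs, which stand 90 degrees apart at the cap's +x, +y, -x, -y: each 4.4 mm wide, 4 mm high (z = 1.5 to 5.5 mm above the cap's origin), reaching in to a radius of 20.5 mm.
- tank: White plastic tank 120x100x78 mm on a steel base plate 150x120x5 mm fixed to the bench; origin: centre of the plate's underside. A white threaded neck stands upright in the middle of its top, its rim 113 mm above the bench; the shoulder round the neck's foot is 24 mm below the rim.
- mouth (a point): Centre of the neck's rim, 113 mm above the bench, z up. The neck is 38 mm across, bevelled to 33 mm over its top 4 mm. In the mouth a brass spring seal (1.5 N/mm, 6 mm travel) stands 5.1 mm above the rim; the cap's inner roof presses it down.
- thread_top (a point): On the neck's axis, 6 mm below the rim, level with the tops of the four thread starts. Ridges: 46 mm across, 4 mm thick, 90 degrees apart at an angle that is NOT measured and differs each time (the tank's yaw says nothing of it). Each falls 4 mm over 58 degrees clockwise from above to an upright stop 5 degrees wide, which rises to this level again; then a 27 degree gap to the next start.
- cap_dropped (a point): 16.5 mm below the rim: the cap's origin comes here when the lugs have dropped into the gaps and it rests on the seal. Before that, on the ridges or stops, it rides 4.5 to 9.5 mm higher; clockwise it then jams, counter-clockwise it climbs up to 4 mm and drops within 80 degrees (lugs that stood on the stops first step down some 4 mm). Once dropped, at most 15 degrees more back to a stop.
- cap_home (a point): 19.5 mm below the rim: the cap's origin when screwed fully home. From the dropped place the ridges draw the cap down 0.07 mm per degree clockwise, against the spring (5 to 6 N at the end), 55 to 75 degrees in all to a hard stop; thread friction (about 0.45) keeps it there.
- flux_bottle: small beige bottle with a red pointed cap, 32 mm across, 81 mm tall, standing; a bystander, leave it alone. Origin: centre of its underside.
- heatsink: silver finned heatsink, 35x50x25 mm; a bystander, leave it alone. Origin: centre of its underside.
- fuse_box: small red and beige carton, 30x56x22 mm; a bystander, leave it alone. Origin: centre of its underside.
- tape_blue: roll of blue tape lying flat, 66 mm across, 19 mm high; a bystander, leave it alone. Origin: centre of its underside.
- long_nose: blue-handled pliers lying flat, 40x144x12 mm; a bystander, leave it alone. Origin: centre of its underside.
- esd_brush: black flat brush lying near the front edge, 29x135x9 mm; a bystander, leave it alone. Origin: centre of its underside.
Not all that is in view belongs to the job. What is meant by the cap is not blue, purple or yellow, and is the larger of those in its own colour.

How it is judged:
On the way:
1. the cap has dropped into the thread starts: it sits level on the neck (within 5 degrees), centred within 3 mm, its origin 14 to 18.4 mm below the rim, for 0.2 s (horizontal distance between cap and mouth below 0.003 m and z of cap in the frame of mouth between -0.0184 and -0.014 m and angle between cap's own z axis and vertical below 0.087 rad), for 0.2 s.
At the end, for the whole second after the job is handed in: The cap is screwed home on the neck and stays there by itself: centred within 3 mm, level within 3.4 degrees, its origin at least 18.4 mm below the rim (fully home is 19.5 mm), and at rest (horizontal distance between cap and mouth below 0.003 m and z of cap in the frame of mouth below -0.0184 m and angle between cap's own z axis and vertical below 0.06 rad and linear speed of cap below 0.01 m/s); the robot touches nothing.
It fails at once if the cap is forced against the tank, its neck or its seal with more than 45 N (contact force between cap and tank above 45 N).
It fails at once if a bystander (bottle, heatsink, carton, tape, pliers or brush) is moved by more than 20 mm (distance of any of flux_bottle, heatsink, fuse_box, tape_blue, long_nose, esd_brush from where it was at the start of the episode above 0.02 m).
It also fails if it takes over 72 s, if anything falls off the work surface, if the arm or the gripper's body presses on something with over 40 N, if the wrist force passes 120 N, or if a joint passes its speed limit or range.

## Working session

There is one attempt and no reset: what is moved stays moved. The work goes in short steps, Python scripts to look and compute and a shell command to move; the robot and the scene stay as the last step left them, time stands still between calls to the robot, and variables do not carry over. Pictures are saved under pics/ and viewed, at most 10 in all, crops included, and the job is handed in when it is done.

```bash
mkdir -p pics; ls; cat > h.py <<'E'
import numpy as np, cv2
from scipy.spatial.transform import Rotation as R
from bench import r
def att(c):
    a=np.array(c["attitude"]); return a if a.shape==(3,3) else R.from_quat(a).as_matrix()
def ray(c,uv):
    p=cv2.undistortPoints(np.array([[uv]],float),np.array(c["camera_matrix"]),np.array(c["dist_coeffs"]))[0,0]
    d=att(c)@[p[0],p[1],1]; return np.array(c["xyz"]),d/np.linalg.norm(d)
def atz(c,uv,z):
    o,d=ray(c,uv); return o+d*(z-o[2])/d[2]
def proj(c,P):
    M=att(c).T; return cv2.projectPoints(np.array(P,float).reshape(-1,1,3),cv2.Rodrigues(M)[0],-M@np.array(c["xyz"]),np.array(c["camera_matrix"]),np.array(c["dist_coeffs"]))[0][:,0]
def tri(rs):
    A=np.zeros((3,3));b=np.zeros(3)
    for o,d in rs:
        Q=np.eye(3)-np.outer(d,d);A+=Q;b+=Q@o
    return np.linalg.solve(A,b)
def save(c,n): cv2.imwrite("pics/"+n+".png",c["img"][:,:,::-1])
E
python3 - <<'E'
from h import *
ims=[]
for n in ["scene","top"]:
    c=r.camera(n); ims.append(c["img"]); print(n,c["xyz"],att(c)[:,2].round(2),c["camera_matrix"][0][0])
    for t in ["cap","tank","cap_grip","flux_bottle","tape_blue","fuse_box","heatsink"]:
        for o in r.outline_of(t,n)[:3]: print(t,round(o["score"],2),np.round(o["bbox"]))
    save(c,n)
s=r.read_state(); print(s["time"],s["ee_pos"],R.from_quat(s["eef_rot"]).as_matrix().round(2),s["width"])
E
```

```text
pics
scene [ 0.07664971 -0.44423749  0.56161496] [ 0.57  0.63 -0.53] 442.4631259387125
cap 0.9 [244. 291.  34.  40.]
cap 0.67 [297. 368.  62.  49.]
cap 0.66 [219. 267.  31.  31.]
tank 0.81 [349. 291.  84.  92.]
tank 0.56 [222. 267.  29.  30.]
cap_grip 0.87 [448. 329.  37.  44.]
cap_grip 0.8 [205. 246.  23.  23.]
cap_grip 0.64 [325. 204.  14.  15.]
flux_bottle 0.61 [270. 211.  13.  30.]
tape_blue 0.73 [368. 242.  29.  25.]
fuse_box 0.74 [247. 223.  28.  14.]
heatsink 0.6 [272. 235.  23.  17.]
top [0.48494366 0.08762297 1.01774692] [ 0.06 -0.01 -1.  ] 517.7137899879189
cap 0.94 [454. 215.  31.  29.]
cap 0.76 [186. 297.  27.  27.]
cap 0.7 [212. 132.  25.  27.]
tank 0.6 [384. 332.  72.  22.]
tank 0.57 [362. 241.  78.  90.]
cap_grip 0.98 [458. 217.  34.  35.]
cap_grip 0.82 [210. 129.  20.  24.]
cap_grip 0.67 [188. 297.  23.  24.]
flux_bottle 0.5 [187. 202.  23.  22.]
flux_bottle 0.32 [363. 240.  80.  87.]
tape_blue 0.69 [384. 332.  73.  22.]
tape_blue 0.64 [306. 153.  34.  36.]
tape_blue 0.64 [234. 306.  30.  32.]
fuse_box 0.64 [173. 227.  32.  21.]
heatsink 0.92 [217. 225.  33.  22.]
0.8 [0.20293043 0.59090925 0.23301598] [[-0.95  0.32 -0.  ]
 [ 0.32  0.95 -0.  ]
 [-0.   -0.   -1.  ]] 0.08725056200013569
```

View pics/scene.png

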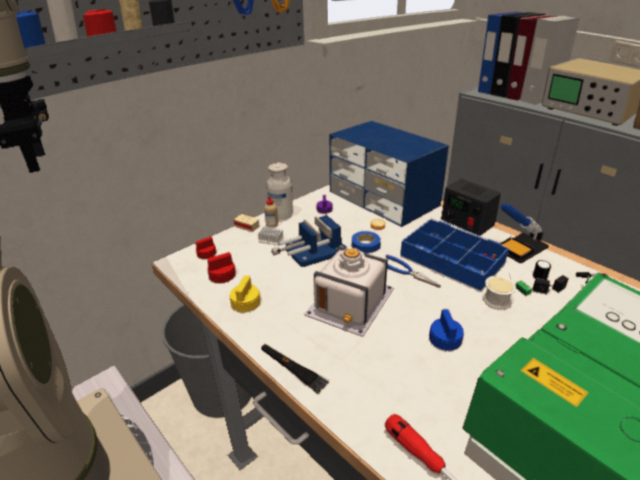

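View pics/top.png

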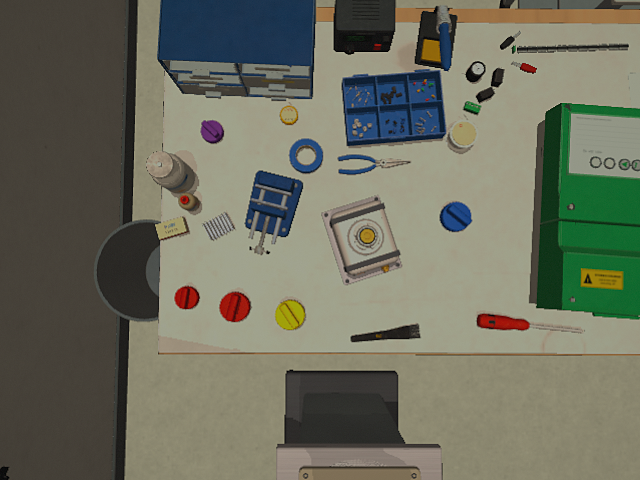

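The scene view shows the larger red cap at about (221,267), the small red one at (206,247) and the tank neck at (350,255). In the top view the cap is at (235,307), the small red one at (186,297) and the neck at (367,236).

```bash
python3 - <<'E'
from h import *
rs=[]
for n,box in [("scene",(208,252,238,284)),("top",(216,288,254,326))]:
    c=r.camera(n); hsv=cv2.cvtColor(c["img"],cv2.COLOR_RGB2HSV)
    m=(((hsv[...,0]<8)|(hsv[...,0]>172))&(hsv[...,1]>150)).astype(np.uint8)
    w=np.zeros_like(m);x0,y0,x1,y1=box;w[y0:y1,x0:x1]=m[y0:y1,x0:x1]
    ys,xs=np.nonzero(w);print(n,xs.min(),xs.max(),ys.min(),ys.max(),xs.mean(),ys.mean())
    uv=((xs.min()+xs.max())/2,(ys.min()+ys.max())/2); rs.append(ray(c,uv))
    for z in (0.,.025,.049): print(z,atz(c,uv,z).round(4))
    if n=="top":
        cr=c["img"][y0-4:y1+4,x0-4:x1+4]; cr=cv2.resize(cr,None,fx=8,fy=8,interpolation=cv2.INTER_CUBIC)
        print("neck",atz(c,(367,236),.115)); ct=c
    else: cs=c
    ys,xs=None,None
print("cap tri",tri(rs))
print("neck tri",tri([ray(cs,(350,255)),ray(ct,(367,236))]))
g=cv2.resize(ct["img"][190:280,320:410],None,fx=5,fy=5,interpolation=cv2.INTER_CUBIC)
cr=cv2.resize(cr,(450,450)); s=cv2.resize(cs["img"][230:320,310:400],(450,450),interpolation=cv2.INTER_CUBIC)
cv2.imwrite("pics/crops.png",np.hstack([cr,g])[:,:,::-1][:, :900][:, :]) 
o=cv2.imread("pics/crops.png");cv2.imwrite("pics/crops.png",cv2.resize(o,(800,400)))
E
```

```text
scene 208 234 252 282 220.28699551569505 267.101644245142
0.0 [0.4326 0.2648 0.    ]
0.025 [0.4168 0.2332 0.025 ]
0.049 [0.4016 0.2029 0.049 ]
top 220 249 292 321 234.48860398860398 306.5014245014245
0.0 [0.4172 0.2429 0.    ]
0.025 [0.4188 0.239  0.025 ]
0.049 [0.4204 0.2354 0.049 ]
neck [ 0.54807718 -0.00424338  0.115     ]
cap tri [0.41910758 0.23936846 0.02051947]
neck tri [ 0.54839422 -0.0047689   0.10877647]
```

View pics/crops.png

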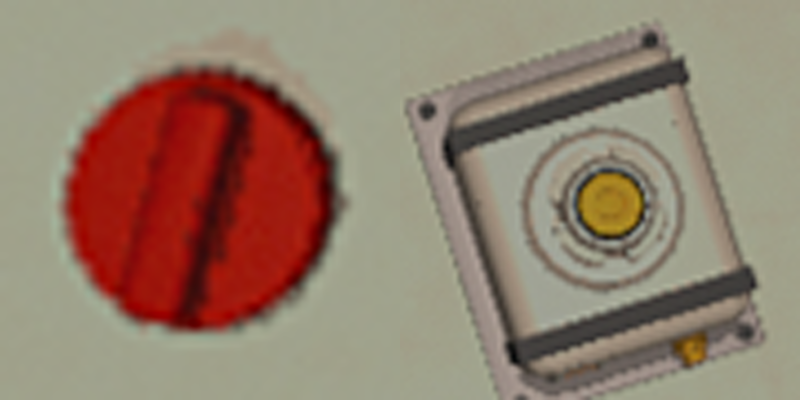

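Both crops are clear: the cap's bar runs from about (150,300) to (205,95), a world yaw near -14°, and the brass seal is centred in the neck. The cap is at about (0.419, 0.239) and the mouth at about (0.548, -0.004). Next I move above the cap.

```bash
python3 -m pendant '[[-0.0265,-0.0221,0,0],[-0.0265,-0.0221,0,0],[-0.0265,-0.0221,0,0],[-0.0265,-0.0221,0,0],[-0.0265,-0.0221,0,0],[-0.0265,-0.0221,0,0],[-0.0265,-0.0221,0,0],[-0.0265,-0.0221,0,0]]' 1; python3 -m pendant '[[-0.0265,-0.0221,0,0],[-0.0265,-0.0221,0,0],[-0.0265,-0.0221,0,0],[-0.0265,-0.0221,0,0],[0,0,0,0],[0,0,0,0]]'
python3 - <<'E'
from h import *
c=r.camera("wrist"); s=r.read_state(); M=R.from_quat(s["eef_rot"]).as_matrix()
print(s["joint_positions"],s["ee_pos"],M.round(3)); print(c["xyz"],att(c).round(2))
print(proj(c,[[.419,.239,.04],[.419,.239,0]])); save(c,"w1")
E
```

```text
time: 1.57
ee_pos: [0.3471, 0.3539, 0.2348]
eef_rot: [0.165, 0.986, 0.001, 0.001]
ft_force: [1.2, 0.3, 1.3]
width: 0.0872
grip_force: 0.0
time: 2.07
ee_pos: [0.419, 0.2357, 0.2347]
eef_rot: [0.167, 0.986, 0.001, 0.001]
ft_force: [-0.6, 0.5, 1.3]
width: 0.0875
grip_force: 0.0
[-8.30743251e-01  2.30928045e-03  2.21454204e-01  1.84007912e+00
 -1.14886829e-03  1.29721743e+00  6.29771490e-01] [0.41805617 0.23717267 0.23450176] [[-0.945  0.326  0.001]
 [ 0.326  0.945  0.002]
 [-0.001  0.002 -1.   ]]
[0.35617116 0.2574127  0.38612223] [[ 0.33  0.92  0.23]
 [ 0.94 -0.32 -0.08]
 [ 0.    0.25 -0.97]]
[[322.42379033 217.13114965]
 [322.08356523 210.04286669]]
```

View pics/w1.png

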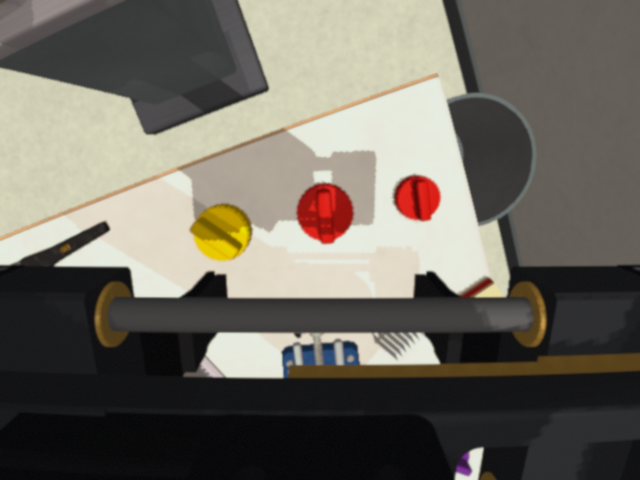

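The wrist view shows the target cap at about (325,212) with its bar nearly along image columns, and the small red cap at (417,198) clear of the fingers.

```bash
python3 - <<'E'
from h import *
c=r.camera("wrist"); hsv=cv2.cvtColor(c["img"],cv2.COLOR_RGB2HSV)
m=(((hsv[...,0]<8)|(hsv[...,0]>172))&(hsv[...,1]>150)); w=np.zeros_like(m);w[175:250,285:365]=m[175:250,285:365]
ys,xs=np.nonzero(w);uv=((xs.min()+xs.max())/2,(ys.min()+ys.max())/2);print(xs.min(),xs.max(),ys.min(),ys.max())
print(atz(c,uv,.022),"tri w/ top",tri([ray(c,uv),ray(r.camera("top"),(234.5,306.5))]))
cv2.imwrite("pics/w1c.png",cv2.resize(c["img"][172:252,280:370],None,fx=6,fy=6,interpolation=cv2.INTER_CUBIC)[:,:,::-1])
E
```

```text
296 351 186 244
[0.41950035 0.24125335 0.022     ] tri w/ top [0.41914537 0.24046185 0.02054996]
```

View pics/w1c.png

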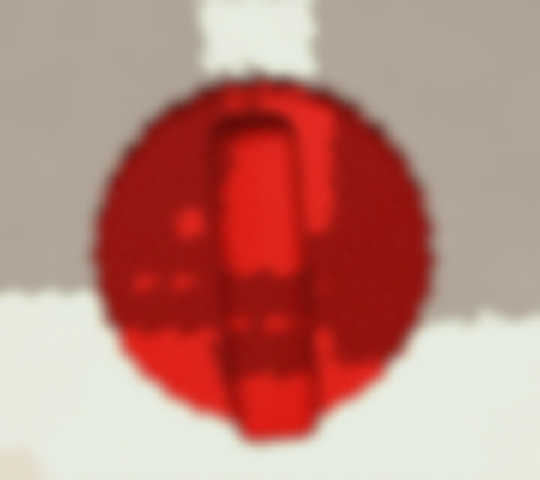

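```bash
python3 -m pendant '[[0,0.0037,0,-0.073],[0,0,0.035,0],[0,0,0.035,0],[0,0,0.035,0],[0,0,0.035,0],[0,0,0.02,0],[0,0,0.012,0],[0,0,0,0]]' 1; python3 -m pendant '[[0,0,0.008,0],[0,0,0.008,0],[0,0,0.006,0],[0,0,0,0],[0,0,0,0]]'
```

```text
time: 2.88
ee_pos: [0.4167, 0.2408, 0.059]
eef_rot: [0.127, 0.992, -0.002, -0.002]
ft_force: [0.2, 0.2, 1.2]
width: 0.0867
grip_force: 0.0
time: 3.3
ee_pos: [0.4188, 0.2406, 0.0396]
eef_rot: [0.129, 0.992, 0.0, -0.0]
ft_force: [0.3, -0.7, 1.6]
width: 0.0872
grip_force: 0.0
```

```bash
python3 -m pendant '[[0,0,0.001,0],[0,0,0,0],[0,0,0,0],[0,0,0,0],[0,0,0,0],[0,0,0,0],[0,0,0,0],[0,0,0,0]]' 0 25;  python3 -m pendant '[[0,0,-0.01,0],[0,0,-0.03,0],[0,0,-0.04,0],[0,0,-0.04,0],[0,0,-0.03,0],[0,0,0,0],[0,0,0,0]]'
python3 - <<'E'
from h import *
c=r.camera("wrist"); s=r.read_state(); M=R.from_quat(s["eef_rot"]).as_matrix()
print(s["time"],s["joint_positions"].round(3) if hasattr(s["joint_positions"],"round") else s["joint_positions"],s["ee_pos"],M.round(4),s["ft_force"],s["grip_force"],s["width"]); save(c,"w2")
t=np.array([.5482,-.0045])-np.array(s["ee_pos"])[:2]; print(t, M[:2,:2].T@t)
E
```

```text
time: 3.97
ee_pos: [0.4188, 0.2405, 0.0386]
eef_rot: [0.129, 0.992, 0.0, 0.0]
ft_force: [-0.1, 0.3, 2.3]
width: 0.0418
grip_force: 0.0
time: 4.55
ee_pos: [0.4197, 0.2411, 0.1912]
eef_rot: [0.129, 0.992, 0.002, 0.001]
ft_force: [-1.1, -0.7, 0.6]
width: 0.0016
grip_force: 0.0
4.6 [-0.834  0.043  0.225  1.897 -0.011  1.201  0.708] [0.41895311 0.24062458 0.18951457] [[-9.669e-01  2.550e-01  1.100e-03]
 [ 2.550e-01  9.669e-01  1.200e-03]
 [-8.000e-04  1.500e-03 -1.000e+00]] [-0.3020494   0.06565352  0.32388857] 0.0 0.0008923490608554057
[ 0.12924689 -0.24512458] [-0.18748112 -0.2040628 ]
```

View pics/w2.png

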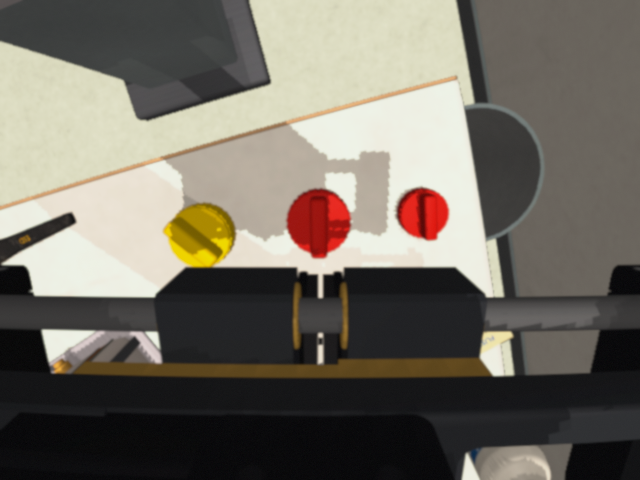

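I lifted before the slow fingers (about 70 mm/s) had shut. The cap still stands at (319,222) with its bar aligned to the jaws. I'll reopen partway, go down and wait longer.

```bash
python3 -m pendant '[[0,0,0.01,0],[0,0,0.03,0],[0,0,0.03,0],[0,0,0.03,0],[0,0,0.02,0],[0,0,0,0],[0,0,0,0]]' 0.45; python3 -m pendant '[[0,0,0.012,0],[0,0,0.012,0],[0,0,0.007,0],[0,0,0,0],[0,0,0,0]]'
```

```text
time: 5.18
ee_pos: [0.4176, 0.2395, 0.067]
eef_rot: [0.129, 0.992, -0.002, -0.001]
ft_force: [0.2, -0.3, 2.5]
width: 0.0365
grip_force: 0.0
time: 5.6
ee_pos: [0.4191, 0.2407, 0.0382]
eef_rot: [0.129, 0.992, 0.0, 0.0]
ft_force: [0.3, 0.7, 0.8]
width: 0.0389
grip_force: 0.0
```

```bash
python3 -m pendant '[[0,0,0,0],[0,0,0,0],[0,0,0,0],[0,0,0,0],[0,0,0,0],[0,0,0,0]]' 0 25
```

```text
time: 6.1
ee_pos: [0.4189, 0.2406, 0.0378]
eef_rot: [0.129, 0.992, 0.0, 0.0]
ft_force: [-0.4, -0.6, 3.5]
width: 0.0136
grip_force: 25.0
```

```bash
python3 -m pendant '[[0,0,-0.01,0],[0,0,-0.03,0],[0,0,-0.04,0],[0,0,-0.04,0],[0,0,-0.032,0],[0,0,0,0],[0,0,0,0]]'
python3 -m pendant '[[-0.025,-0.027,0,0],[-0.025,-0.027,0,0],[-0.025,-0.027,0,0],[-0.025,-0.027,0,0],[-0.025,-0.027,0,0],[-0.025,-0.027,0,0],[-0.025,-0.027,0,0],[-0.0125,-0.015,0,0]]'
python3 -m pendant '[[0,0,0,0],[0,0,0,0],[0,0,0,0]]'
python3 - <<'E'
from h import *
s=r.read_state(); M=R.from_quat(s["eef_rot"]).as_matrix();p=np.array(s["ee_pos"])
print(s["time"],s["joint_positions"],p,M.round(4),s["ft_force"],s["grip_force"],s["width"])
im=[]
for n in ["scene","top"]:
    c=r.camera(n); 
    a=proj(c,[.5482,-.0045,.118])[0]; b=proj(c,p+[0,0,-.038])[0]; print(n,a,b); x,y=map(int,a)
    im.append(cv2.resize(c["img"][y-55:y+35,x-50:x+50],(500,450),interpolation=cv2.INTER_CUBIC)); save(c,n+"2")
cv2.imwrite("pics/sc.png",cv2.resize(np.hstack(im),(800,360))[:,:,::-1])
c=r.camera("wrist"); save(c,"w3")
E
```

```text
time: 6.68
ee_pos: [0.4196, 0.2411, 0.192]
eef_rot: [0.129, 0.992, 0.002, 0.001]
ft_force: [-1.2, -0.6, -0.8]
width: 0.0141
grip_force: 25.0
time: 7.35
ee_pos: [0.5484, -0.0092, 0.1885]
eef_rot: [0.13, 0.991, -0.001, -0.001]
ft_force: [0.4, -0.2, 0.1]
width: 0.0138
grip_force: 25.0
time: 7.6
ee_pos: [0.5473, -0.0038, 0.1886]
eef_rot: [0.128, 0.992, -0.0, -0.001]
ft_force: [0.1, 1.3, -0.4]
width: 0.0138
grip_force: 25.0
7.6 [-0.50459026  0.19880564  0.48660301  1.75192396 -0.09877077  1.21709227
  1.32189787] [ 0.54731411 -0.00377762  0.1885766 ] [[-9.671e-01  2.544e-01 -2.100e-03]
 [ 2.544e-01  9.671e-01  1.000e-04]
 [ 2.000e-03 -4.000e-04 -1.000e+00]] [ 0.08626675  1.28612009 -0.36234313] 24.954841774888337 0.01376198991723216
scene [349.9843387  250.69173359] [349.61437571 235.16236364]
top [367.32150152 235.81125276] [368.8726664 234.9851899]
```

View pics/sc.png

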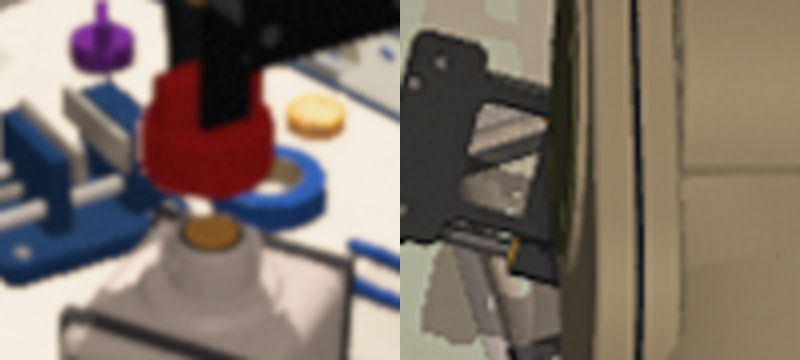

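View pics/w3.png

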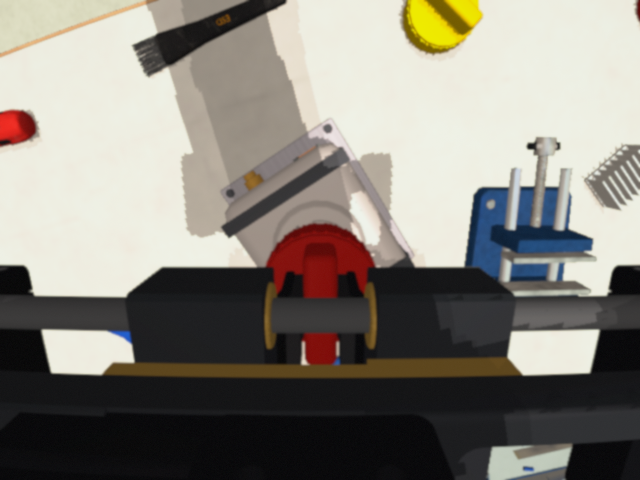

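The scene crop shows the cap held level, about above the brass seal (cap underside at (207,170), seal at (210,232)). CCW turning raises joint 7 (1.32 now, limit 2.6), so I'll first turn 0.9 rad clockwise in the air, then measure the cap against the neck.

```bash
python3 -m pendant '[[0,0,0,0.11],[0,0,0,0.11],[0,0,0,0.11],[0,0,0,0.11],[0,0,0,0.11],[0,0,0,0.11],[0,0,0,0.11],[0,0,0,0.11]]'; python3 -m pendant '[[0,0,0,0],[0,0,0,0],[0,0,0,0]]'
cat > m.py <<'E'
from h import *
def blob(img,lo,hi,box,h2=None):
    hsv=cv2.cvtColor(img,cv2.COLOR_RGB2HSV); m=cv2.inRange(hsv,lo,hi)
    if h2: m|=cv2.inRange(hsv,*h2)
    w=np.zeros_like(m);x0,y0,x1,y1=box;w[y0:y1,x0:x1]=m[y0:y1,x0:x1]
    n,l,st,ce=cv2.connectedComponentsWithStats(w); i=1+st[1:,4].argmax(); return l==i,st[i],ce[i]
RED=((0,130,40),(8,255,255));RED2=((172,130,40),(180,255,255))
E
python3 - <<'E'
from m import *
s=r.read_state(); M=R.from_quat(s["eef_rot"]).as_matrix();p=np.array(s["ee_pos"])
print(s["time"],s["joint_positions"][6],p,M.round(4))
cs=r.camera("scene");ct=r.camera("top")
S=cv2.imread("pics/scene.png")[:,:,::-1].copy();T=cv2.imread("pics/top.png")[:,:,::-1].copy()
_,st,ce=blob(S,(12,80,60),(32,255,255),(335,243,366,268));print("gold scene",st,ce)
_,st2,ce2=blob(T,(12,80,60),(32,255,255),(355,224,380,249));print("gold top",st2,ce2)
uS=(st[0]+(st[2]-1)/2,st[1]+(st[3]-1)/2);uT=(st2[0]+(st2[2]-1)/2,st2[1]+(st2[3]-1)/2)
print("seal tri",tri([ray(cs,ce),ray(ct,ce2)]),"top@z",atz(ct,ce2,.118),"scene@z",atz(cs,ce,.118))
m,st,ce=blob(cs["img"],*RED,(320,200,380,260),RED2);print("cap",st)
for y in range(st[1],st[1]+st[3]):
    x=np.nonzero(m[y])[0]; print(y,x.min(),x.max(),(x.min()+x.max())/2)
for z in (0,.025): print("cap axis proj",proj(cs,p+[0,0,-.0385+z]))
print("lateral px for 1mm:",proj(cs,p+[.00074,-.00067,-.03])-proj(cs,p+[0,0,-.03]))
E
```

```text
time: 8.42
ee_pos: [0.5478, -0.0035, 0.1895]
eef_rot: [0.54, 0.841, 0.0, -0.0]
ft_force: [-0.7, -1.1, 1.0]
width: 0.0137
grip_force: 25.0
time: 8.67
ee_pos: [0.548, -0.004, 0.1895]
eef_rot: [0.537, 0.844, 0.0, -0.0]
ft_force: [0.2, 0.2, -0.2]
width: 0.0139
grip_force: 25.0
8.6667 0.46573566831669827 [ 0.54799031 -0.00401337  0.18953221] [[-4.237e-01  9.058e-01 -0.000e+00]
 [ 9.058e-01  4.237e-01  3.000e-04]
 [ 2.000e-04  1.000e-04 -1.000e+00]]
gold scene [344 248  15  10 116] [351.31034483 252.49137931]
gold top [360 229  15  14 169] [367.0295858  235.43786982]
seal tri [ 0.54983288 -0.00505971  0.11347562] top@z [ 0.54885043 -0.00399156  0.118     ] scene@z [ 0.54581474 -0.0099803   0.118     ]
cap [334 209  34  35 772]
209 338 339 338.5
210 338 359 348.5
211 338 360 349.0
212 338 364 351.0
213 338 364 351.0
214 338 365 351.5
215 338 364 351.0
216 338 365 351.5
217 338 365 351.5
218 338 364 351.0
219 338 364 351.0
220 337 365 351.0
221 337 365 351.0
222 336 365 350.5
223 335 366 350.5
224 335 366 350.5
225 335 366 350.5
226 335 366 350.5
227 335 366 350.5
228 335 366 350.5
229 335 366 350.5
230 335 366 350.5
231 335 366 350.5
232 335 366 350.5
233 334 366 350.0
234 334 367 350.5
235 335 367 351.0
236 335 367 351.0
237 336 366 351.0
238 336 366 351.0
239 337 365 351.0
240 338 362 350.0
241 340 361 350.5
242 342 357 349.5
243 351 355 353.0
cap axis proj [[349.98817952 234.84236002]]
cap axis proj [[350.20730088 222.39869681]]
lateral px for 1mm: [[ 0.58140137 -0.01568057]]
```

```bash
python3 -m pendant '[[-0.0012,0.0007,0,0],[0,0,0.015,0],[0,0,0.015,0],[0,0,0.008,0],[0,0,0,0],[0,0,0,0]]';python3 -m pendant '[[0,0,0.002,0],[0,0,0.001,0],[0,0,0,0]]'; python3 -m pendant '[[0,0,0.001,0],[0,0,0.001,0],[0,0,0,0],[0,0,0,0]]'
```

```text
time: 9.27
ee_pos: [0.5492, -0.0055, 0.1516]
eef_rot: [0.539, 0.843, -0.0, -0.0]
ft_force: [-0.5, 0.1, 0.2]
width: 0.0137
grip_force: 25.0
time: 9.52
ee_pos: [0.5495, -0.0053, 0.1489]
eef_rot: [0.539, 0.843, 0.0, 0.0]
ft_force: [0.3, -0.2, 0.8]
width: 0.0141
grip_force: 25.0
time: 9.85
ee_pos: [0.5492, -0.0053, 0.1465]
eef_rot: [0.539, 0.843, 0.0, -0.0]
ft_force: [-0.9, 0.5, 0.3]
width: 0.0138
grip_force: 25.0
```

```bash
python3 -m pendant '[[0,0,0.001,0],[0,0,0.001,0],[0,0,0,0],[0,0,0,0]]'; python3 -m pendant '[[0,0,0.001,0],[0,0,0,0],[0,0,0,0]]'; python3 -m pendant '[[0,0,0.001,0],[0,0,0,0],[0,0,0,0]]'
```

```text
time: 10.18
ee_pos: [0.5492, -0.0053, 0.1444]
eef_rot: [0.539, 0.843, -0.0, -0.0]
ft_force: [0.6, 1.2, 0.3]
width: 0.014
grip_force: 25.0
time: 10.43
ee_pos: [0.5492, -0.0053, 0.1435]
eef_rot: [0.539, 0.842, -0.0, -0.0]
ft_force: [0.2, 0.5, 0.1]
width: 0.0141
grip_force: 25.0
time: 10.68
ee_pos: [0.5494, -0.0054, 0.1431]
eef_rot: [0.539, 0.842, 0.0, 0.0]
ft_force: [-2.2, 0.0, 6.1]
width: 0.0136
grip_force: 25.0
```

Contact came at 6 N with the cap at ridge-top level, and the lateral force is small. I start the backward search.

```bash
python3 -m pendant '[[0,0,0,-0.04],[0,0,0,-0.04],[0,0,0,-0.04]]'; python3 -m pendant '[[0,0,0,-0.04],[0,0,0,-0.04],[0,0,0,-0.04]]'
```

```text
time: 10.93
ee_pos: [0.5498, -0.0054, 0.1431]
eef_rot: [0.486, 0.874, 0.0, 0.001]
ft_force: [0.9, -0.8, 1.6]
width: 0.0137
grip_force: 25.0
time: 11.18
ee_pos: [0.5493, -0.0053, 0.1426]
eef_rot: [0.433, 0.901, 0.0, 0.0]
ft_force: [-0.8, -0.5, 0.7]
width: 0.0135
grip_force: 25.0
```

```bash
python3 -m pendant '[[0,0,0.001,0],[0,0,0.001,0],[0,0,0,0]]'; python3 -m pendant '[[0,0,0.001,0],[0,0,0,0],[0,0,0,0]]'
```

```text
time: 11.43
ee_pos: [0.5493, -0.0054, 0.1404]
eef_rot: [0.435, 0.901, 0.0, 0.0]
ft_force: [0.2, 0.2, 1.3]
width: 0.0138
grip_force: 25.0
time: 11.68
ee_pos: [0.5495, -0.0053, 0.1401]
eef_rot: [0.434, 0.901, 0.0, 0.0]
ft_force: [-2.7, -0.0, 7.5]
width: 0.0137
grip_force: 25.0
```

The cap has stepped off the stops onto the ramp (origin about 10.9 mm below the rim). I keep turning CCW and raise it along with the climb.

```bash
python3 -m pendant '[[0,0,-0.0002,-0.05],[0,0,-0.0002,-0.05],[0,0,-0.0002,-0.05],[0,0,-0.0002,-0.05]]'; python3 -m pendant '[[0,0,-0.0002,-0.05],[0,0,-0.0002,-0.05],[0,0,-0.0002,-0.05],[0,0,-0.0002,-0.05]]'
```

```text
time: 12.02
ee_pos: [0.5499, -0.0051, 0.141]
eef_rot: [0.341, 0.94, 0.001, 0.001]
ft_force: [0.6, -0.2, 4.2]
width: 0.0139
grip_force: 25.0
time: 12.35
ee_pos: [0.5499, -0.0051, 0.1417]
eef_rot: [0.245, 0.969, 0.0, 0.001]
ft_force: [1.3, 0.7, 4.5]
width: 0.0138
grip_force: 25.0
```

```bash
python3 -m pendant '[[0,0,-0.0002,-0.05],[0,0,-0.0002,-0.05],[0,0,-0.0002,-0.05],[0,0,-0.0002,-0.05]]'; python3 -m pendant '[[0,0,-0.0002,-0.05],[0,0,-0.0002,-0.05],[0,0,0,-0.05]]';  python3 -m pendant '[[0,0,0,-0.05],[0,0,0,0],[0,0,0,0]]'
```

```text
time: 12.68
ee_pos: [0.5498, -0.0051, 0.1425]
eef_rot: [0.148, 0.989, 0.0, 0.001]
ft_force: [-0.1, 0.3, 4.5]
width: 0.0139
grip_force: 25.0
time: 12.93
ee_pos: [0.5498, -0.0052, 0.143]
eef_rot: [0.073, 0.997, 0.0, 0.001]
ft_force: [0.3, 0.4, 5.1]
width: 0.0139
grip_force: 25.0
time: 13.18
ee_pos: [0.5498, -0.0053, 0.1429]
eef_rot: [0.05, 0.999, 0.0, 0.001]
ft_force: [0.3, 0.5, 7.0]
width: 0.0137
grip_force: 24.9
```

```bash
python3 -m pendant '[[0,0,0,-0.04],[0,0,0,-0.04],[0,0,0,0]]';  python3 -m pendant '[[0,0,0,-0.04],[0,0,0,-0.04],[0,0,0,0]]'
```

```text
time: 13.43
ee_pos: [0.5497, -0.0053, 0.1427]
eef_rot: [0.009, 1.0, 0.0, 0.001]
ft_force: [0.5, -0.1, 4.7]
width: 0.014
grip_force: 25.0
time: 13.68
ee_pos: [0.5489, -0.0054, 0.142]
eef_rot: [-0.031, 1.0, -0.0, -0.0]
ft_force: [0.0, 0.0, 0.5]
width: 0.0137
grip_force: 25.0
```

```bash
python3 -m pendant '[[0,0,0.001,-0.04],[0,0,0.001,0],[0,0,0.001,0],[0,0,0,0]]';  python3 -m pendant '[[0,0,0.001,0],[0,0,0.001,0],[0,0,0,0]]'
```

```text
time: 14.02
ee_pos: [0.549, -0.0053, 0.1389]
eef_rot: [-0.05, 0.999, 0.0, -0.0]
ft_force: [0.4, 1.0, -0.0]
width: 0.014
grip_force: 25.0
time: 14.27
ee_pos: [0.5491, -0.0053, 0.1371]
eef_rot: [-0.051, 0.999, 0.0, -0.0]
ft_force: [-0.1, -0.8, -0.1]
width: 0.0138
grip_force: 25.0
```

```bash
python3 -m pendant '[[0,0,0.001,0],[0,0,0.001,0],[0,0,0.0004,0],[0,0,0,0]]';  python3 -m pendant '[[0,0,0.0004,0],[0,0,0,0],[0,0,0,0],[0,0,0,0],[0,0,0,0]]'
```

```text
time: 14.6
ee_pos: [0.5492, -0.0053, 0.1348]
eef_rot: [-0.051, 0.999, 0.0, -0.0]
ft_force: [0.9, -0.2, 0.4]
width: 0.0139
grip_force: 25.0
time: 15.02
ee_pos: [0.5493, -0.0053, 0.1346]
eef_rot: [-0.051, 0.999, 0.0, 0.0]
ft_force: [-0.0, -0.3, 0.7]
width: 0.0139
grip_force: 25.0
```

Dropped: the origin is about 16.4 mm below the rim, settled with near-zero force. Now clockwise.

```bash
cat > st.py <<'E'
from h import *
s=r.read_state();M=R.from_quat(s["eef_rot"]).as_matrix()
print("yaw %.2f deg tz %.2f q7 %.2f z %.4f"%(np.degrees(np.arctan2(M[1,0],M[0,0])),s["torque"][2],s["joint_positions"][6],s["ee_pos"][2]),np.round(s["torque"],2))
E
python3 st.py
python3 -m pendant '[[0,0,0.0001,0.05],[0,0,0.0001,0.05],[0,0,0.0001,0.05],[0,0,0.0001,0.05],[0,0,0,0]]'; python3 st.py
python3 -m pendant '[[0,0,0.0001,0.05],[0,0,0.0001,0.05],[0,0,0.0001,0.05],[0,0,0.0001,0.05],[0,0,0,0]]'; python3 st.py
```

```text
yaw -174.14 deg tz -0.02 q7 1.69 z 0.1346 [ 0.06 -0.03 -0.02]
time: 15.43
ee_pos: [0.5493, -0.0053, 0.1342]
eef_rot: [0.05, 0.999, 0.0, 0.0]
ft_force: [-0.2, -0.5, 1.5]
width: 0.0138
grip_force: 25.0
yaw 174.26 deg tz 0.04 q7 1.50 z 0.1342 [ 0.01 -0.02  0.04]
time: 15.85
ee_pos: [0.5494, -0.0053, 0.1339]
eef_rot: [0.149, 0.989, 0.0, 0.0]
ft_force: [0.5, 0.7, 1.3]
width: 0.0135
grip_force: 25.0
yaw 162.90 deg tz 0.02 q7 1.30 z 0.1339 [0.04 0.02 0.02]
```

```bash

python3 -m pendant '[[0,0,0.0002,0.05],[0,0,0.0002,0.05],[0,0,0.0002,0.05],[0,0,0.0002,0.05],[0,0,0,0]]'; python3 st.py
python3 -m pendant '[[0,0,0.0002,0.05],[0,0,0.0002,0.05],[0,0,0.0002,0.05],[0,0,0,0]]'; python3 st.py
```

```text
time: 16.27
ee_pos: [0.5494, -0.0053, 0.1331]
eef_rot: [0.246, 0.969, 0.0, 0.0]
ft_force: [-0.3, 0.5, 2.9]
width: 0.0142
grip_force: 25.0
yaw 151.51 deg tz -0.01 q7 1.11 z 0.1331 [-0.04 -0.01 -0.01]
time: 16.6
ee_pos: [0.5495, -0.0053, 0.1326]
eef_rot: [0.318, 0.948, 0.0, 0.0]
ft_force: [-0.6, -0.2, 3.0]
width: 0.0135
grip_force: 25.0
yaw 142.95 deg tz 0.03 q7 0.97 z 0.1326 [ 0.03 -0.05  0.03]
```

```bash

python3 -m pendant '[[0,0,0.0002,0.05],[0,0,0.0002,0.05],[0,0,0.0002,0.05],[0,0,0,0]]'; python3 st.py
python3 -m pendant '[[0,0,0.0002,0.04],[0,0,0.0001,0.04],[0,0,0,0]]'; python3 st.py
```

```text
time: 16.93
ee_pos: [0.5495, -0.0053, 0.132]
eef_rot: [0.388, 0.922, 0.0, 0.0]
ft_force: [-0.9, -0.7, 4.5]
width: 0.014
grip_force: 25.0
yaw 134.39 deg tz 0.02 q7 0.83 z 0.1320 [-0.04 -0.03  0.02]
time: 17.18
ee_pos: [0.5495, -0.0053, 0.1317]
eef_rot: [0.424, 0.906, 0.0, 0.0]
ft_force: [0.2, -0.3, 4.3]
width: 0.0141
grip_force: 25.0
yaw 129.85 deg tz 0.10 q7 0.75 z 0.1317 [ 0.01 -0.04  0.1 ]
```

```bash

python3 -m pendant '[[0,0,0.0001,0.04],[0,0,0,0]]'; python3 st.py
python3 -m pendant '[[0,0,0,0.04],[0,0,0,0]]'; python3 st.py
python3 -m pendant '[[0,0,0,0.03],[0,0,0,0]]'; python3 st.py
```

```text
time: 17.35
ee_pos: [0.5495, -0.0053, 0.1316]
eef_rot: [0.442, 0.897, 0.0, 0.0]
ft_force: [-0.2, 0.3, 4.7]
width: 0.0136
grip_force: 25.0
yaw 127.56 deg tz -0.04 q7 0.71 z 0.1316 [-0.01 -0.13 -0.04]
time: 17.52
ee_pos: [0.5495, -0.0053, 0.1315]
eef_rot: [0.46, 0.888, 0.0, 0.0]
ft_force: [0.8, 0.6, 4.8]
width: 0.0134
grip_force: 25.0
yaw 125.25 deg tz 0.04 q7 0.67 z 0.1315 [-0.02 -0.11  0.04]
time: 17.68
ee_pos: [0.5497, -0.0051, 0.1315]
eef_rot: [0.473, 0.881, 0.0, 0.0]
ft_force: [1.1, 1.2, 4.2]
width: 0.014
grip_force: 25.0
yaw 123.55 deg tz 0.09 q7 0.64 z 0.1315 [ 0.19 -0.46  0.09]
```

```bash

python3 -m pendant '[[0,0,0,0.03],[0,0,0,0]]'; python3 st.py
python3 -m pendant '[[0,0,0,0.03],[0,0,0,0]]'; python3 st.py
```

```text
time: 17.85
ee_pos: [0.5497, -0.005, 0.1316]
eef_rot: [0.486, 0.874, 0.0, 0.0]
ft_force: [2.0, 1.6, 4.0]
width: 0.0138
grip_force: 25.0
yaw 121.84 deg tz 0.35 q7 0.62 z 0.1316 [ 0.33 -0.64  0.35]
time: 18.02
ee_pos: [0.5497, -0.0049, 0.1316]
eef_rot: [0.499, 0.867, 0.0, 0.0]
ft_force: [3.9, 1.3, 3.2]
width: 0.0141
grip_force: 25.6
yaw 120.12 deg tz 0.62 q7 0.59 z 0.1316 [ 0.3  -0.74  0.62]
```

The torque rises to 0.6 N m at the home height, so this is the stop. I relax the wind-up, let go and back off.

```bash

python3 -m pendant '[[0,0,0,-0.03],[0,0,0,0]]'; python3 st.py
python3 -m pendant '[[0,0,0,0],[0,0,0,0],[0,0,0,0],[0,0,0,0],[0,0,0,0],[0,0,0,0]]' 0.5; python3 st.py
python3 -m pendant '[[0,0,-0.01,0],[0,0,-0.03,0],[0,0,-0.03,0],[0,0,-0.03,0],[0,0,0,0],[0,0,0,0]]'
python3 -m pendant '[[0.03,0,-0.02,0],[0.035,0,0,0],[0.035,0,0,0],[0.035,0,0,0],[0.035,0,0,0],[0,0,0,0],[0,0,0,0],[0,0,0,0]]'
python3 - <<'E'
from m import *
T=r.camera("top");S=r.camera("scene");W=r.camera("wrist")
print(r.read_state()["ee_pos"])
o=[]
for c,n in ((S,"s"),(T,"t"),(W,"w")):
    x,y=map(int,proj(c,[.549,-.005,.115])[0]);print(n,x,y)
    x=np.clip(x,60,580);y=np.clip(y,60,420)
    o.append(cv2.resize(c["img"][y-60:y+60,x-60:x+60],(266,266),interpolation=cv2.INTER_CUBIC))
cv2.imwrite("pics/end.png",np.hstack(o)[:,:,::-1])
m,st,ce=blob(S["img"],*RED,(320,220,380,300),RED2); print(st)
print("expected bar top / skirt bottom front rows",proj(S,[[.5495,-.0053,.0935+.049],[.5495-.028*.67,-.0053-.028*.74,.0935]]))
E
```

```text
time: 18.18
ee_pos: [0.5497, -0.005, 0.1315]
eef_rot: [0.485, 0.874, 0.0, 0.0]
ft_force: [3.2, 1.0, 4.1]
width: 0.014
grip_force: 25.0
yaw 121.95 deg tz 0.26 q7 0.62 z 0.1315 [ 0.45 -0.84  0.26]
time: 18.68
ee_pos: [0.549, -0.0055, 0.1311]
eef_rot: [0.487, 0.873, -0.0, -0.0]
ft_force: [0.4, -0.0, 1.5]
width: 0.0417
grip_force: 0.0
yaw 121.68 deg tz 0.01 q7 0.61 z 0.1311 [-0.    0.02  0.01]
time: 19.18
ee_pos: [0.5502, -0.0054, 0.2338]
eef_rot: [0.487, 0.873, 0.001, 0.001]
ft_force: [0.2, 0.6, 1.6]
width: 0.0434
grip_force: 0.0
time: 19.85
ee_pos: [0.4599, 0.1387, 0.2511]
eef_rot: [0.487, 0.873, -0.0, -0.0]
ft_force: [0.7, -0.7, 1.2]
width: 0.0439
grip_force: 0.0
[0.46043211 0.1380691  0.2511726 ]
s 350 252
t 367 235
w 319 411
[335 236  33  36 959]
expected bar top / skirt bottom front rows [[351.05235178 238.94041203]
 [351.792221   271.24873933]]
```

View pics/end.png

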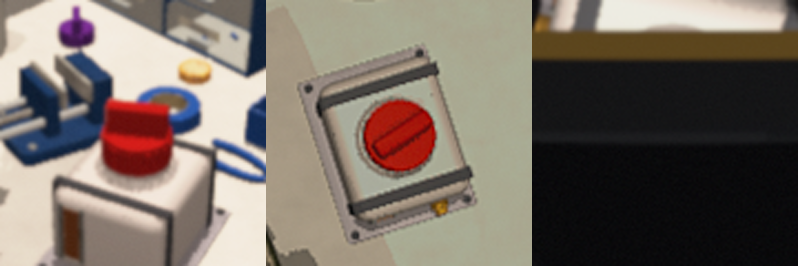

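The cap sits level and centred on the neck. Its skirt bottom is at row 271, matching the row expected for fully home. The gripper is clear.

```bash
python3 -c "
from bench import r
print(r.close_job())"
```

```text
the job is handed in; nothing more can be done
None
```

The red cap dropped into the thread starts and is screwed clockwise to its stop on the tank's neck, about 19.4 mm below the rim; it is released and the job is handed in, but no verdict was returned.

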